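# Cover the blades of a cabbage slicer: hold its sprung catch down and push the box past it

### The job

Make the cabbage slicer safe to put away by sliding its box over the bare blades. With the fingertips, press the sprung catch beside the box down and keep it down while you push the box by its side grip past the catch, then push the box on, all the way to the end, where the catch springs up again and locks it. Do not lift the lid out of the box, and leave the things around the slicer where they are.

Things in the scene. Friction and masses are not known exactly. Their poses are not given: they have to be found in the camera images.
- slicer: Beech cabbage slicer, fixed on the table: a low board, 360 mm along its y axis, 150 mm along x, rails 36 mm high. On the rails a wooden box (170 mm in y, 152 in x, top 72 mm above the table) slides along the slicer's +y between two end cleats; it starts at the -y end and cannot come off. The catch and side grip are on its -x side, facing the robot. Origin: middle of the board at table height.
- blades (a point): Middle of the three bare, slanting steel blades in the +y half of the slicer, 25 mm above the table, between the rails. The box has to end over them.
- box (a joint): Travel of the box along the slicer's +y, in m: about 0 = parked, the catch's nose standing in the front notch of the box's steel runner and stopping it after 2 mm of play; 0.105 = over the blades, against the end, where the nose springs into the rear notch. Sliding takes 2 to 4 N. The runner's top is 50 mm above the table, its outer edge at x = -92 mm in the slicer's frame.
- catch (a joint): How far the sprung catch is pressed down, in m: 0 = up, 0.011 = fully down on its stop. Needs 3.5 N to start, 7 N fully down; springs up when let go. Its nose is clear of the runner from 0.007 down. Once the box has moved 10 mm the runner itself keeps the catch down (at about 0.007) until the rear notch arrives.
- catch_top (a point): Where to press: top of the catch's level, ribbed steel thumb plate beside the box, 62 mm above the table when up. The plate reaches 18 mm either side of this point in the slicer's x; in its y from 26 mm behind to 40 mm ahead (+y), its front end lying under the side grip. It only moves up and down. Axes as the slicer's.
- push_face (a point): Middle of the face to push: the upright rear (-y) face of the box's side grip, a wooden bar sticking out to the slicer's -x. The face is free 23 mm either side in x and reaches from 66 to 84 mm above the table; the bar is 16 mm thick and travels with the box. Parked, the face is 26 mm ahead (+y) of catch_top. Along its way nothing below is higher than the catch. Axes as the slicer's.
- lid_knob (a point): Loose wooden lid (118 x 145 x 10 mm) lying sunk in the box, with a turned knob 34 mm across: middle of the knob, 88 mm above the table (knob top 96 mm). It rides along with the box and must stay in it.
- onion: Bystander: onion, 82 mm across and 94 mm high, near the +y end of the slicer. Origin: middle of its underside.
- garlic: Bystander: head of garlic, 53 mm across, 52 mm high, on the robot's side of the slicer. Origin: middle of its underside.
- peeler: Bystander: red-handled peeler, 153 mm long (its y axis), 24 mm high, lying on the robot's side of the slicer. Origin: middle of its underside.
- spice_jar: Bystander: small spice jar with a green cap, 44 mm across, 99 mm high, behind the slicer. Origin: middle of its underside.
- glass_jar: Bystander: empty glass jar, 72 mm across, 120 mm high, behind the slicer. Origin: middle of its underside.
- bowl: Bystander: glass bowl of herbs, 120 mm across, 54 mm high, to the left. Origin: middle of its underside.

How it is judged:
By the outcome, as a careful person would: the job done as asked, in the order asked, and still so for the second after the job is handed in, with the robot touching nothing.
It also fails if it takes over 32 s, if anything falls off the work surface, if the arm or the gripper's body presses on something with over 40 N, if the wrist force passes 120 N, or if a joint passes its speed limit or range.

### The arm

A 6-joint arm with a two-finger parallel gripper is mounted at the origin on a cart in front of the work surface, level with it; the furniture and walls round the work are solid. World frame = base frame: x ahead of the robot, y to its left, z up, the work surface at z = 0. Lengths are in m, angles in rad, forces in N, time in s.
With the tool pointing down it reaches from about 0.275 to 0.825 m from the base axis. Payload 4.9 kg.
Tool frame: the origin (TCP) lies midway between the tips of the shut fingers; the grasp point (between the pads) lies 19 mm behind it (bot.grip_depth is the distance from the TCP to the grasp point, in m); z points along the fingers, y is the line along which they close (so a half turn about z gives the same grasp; the last joint's range is limited). The gripper opens to 85 mm and grips with 20 to 120 N. Pads are 22 mm wide; open, the fingers measure 114 mm over their backs; the gripper's body (76 mm by 85 mm) begins 54 mm behind the grasp point. The pads swing forward as they close: fully open they stand 13 mm farther back than shut.
Start: joints at [1.065, 0.326, -0.193, 1.052, 0, 1.437], TCP at [0.2, 0.512, 0.231] pointing down, gripper open.
Joint ranges: [-2.65, 2.65], [-0.97, 1.79], [-1.3, 1.35], [-1.93, 2.1], [-1.47, 1.37], [-3.14, 3.14]. Speed limits (rad/s): [2.57, 2.57, 3.14, 3.14, 3.14, 3.14].

### API

Orientations are given as a unit quaternion [w, x, y, z].
In Python, from cell import bot gives the robot as it stands. Calls block until the motion is done:
- bot.move_pose(position, orientation): joint-space move of the TCP to a pose.
- bot.move_linear(position, speed=0.15, rotation=None, until_force=None): straight line of the TCP; rotation=None keeps the orientation; speed is the mean speed in m/s. With until_force (N) it stops when the force on the tool has changed by that much, and returns True; else False.
- bot.goto_joints(angles): joint-space move.
- bot.set_gripper(opening, grasp_force=None): opening from 0.0 (shut) to 1.0 (fully open); grasp_force is the grip in N (None keeps the last); returns when the fingers have stopped.
- bot.wait(seconds).
- bot.solve_ik(position, orientation): joint angles nearest the present ones, or None.
- bot.camera(name): name is "scene" or "top" or "wrist"; returns the picture (420x560x3 uint8, red, green, blue); there is no depth.
- bot.calibration(name): a dict with "mtx" (3x3 intrinsics, pixels), "extrinsics" (4x4, takes a point from world to camera coordinates); the wrist camera has in their place "hand_eye" (4x4, takes a point from camera to tool coordinates, whose origin is the TCP and whose axes are the flange's). Camera axes: x right, y down, z forward; pixel columns grow to the right and rows downward; lengths in m; the calibration is good to about 2 mm. The wrist camera is an equidistant fisheye: a pixel r from the principal point sees the ray r / f radians off the axis. A picture is of the moment at which its call begins: read the wrist's pose just before it. calibration takes no time and is no camera call.
A pose or a line that the arm cannot do raises bot.PlanningError and nothing moves.
- bot.close_job(): hands the job in; it is judged then, once.
Trained networks look in the newest picture that a camera, given by its name, has taken for a name from the list of things; names that differ only in an ending like _2 or _b are one class to them, and where a whole thing is asked for, a point or a joint stands for the part that bears it (a point fixed in the world has none). Each returns a list of dicts, best first, with "confidence" (0 to 1); they miss things now and then, are a little off and sometimes report something else, mostly with a low value. They report only what shows in the picture. A call takes as long as a camera call.
- bot.search_frame(camera, thing): "bbox" ([left, top, width, height] in pixels, round what is visible of it).
Readings, each from a call of its own:
- bot.read_clock(): time.
- bot.read_joint_positions(): joint angles.
- bot.read_joint_vel(): joint speeds.
- bot.read_joint_efforts(): joint torques, N m.
- bot.read_position(): TCP position.
- bot.read_tool_rot(): TCP orientation.
- bot.read_ft_force(): force on the tool from outside, world axes, zero at the start.
- bot.read_moment(): the same for the moment, N m.
- bot.read_gripper_width(): opening from 0.0 (shut) to 1.0 (fully open).
- bot.read_finger_force(): force on a finger pad.
Only numpy, scipy, OpenCV 4.12 (cv2) and the standard library are available. Lean on these libraries where they do the work, as an engineer would, in place of code of your own. Each camera call takes 0.05 s, during which the arm holds its last target. There are 200 camera calls.

## Working session

There is one attempt and no reset: what is moved stays moved. The work goes in short steps, each a Python script; the robot and the scene stay as the last script left them, time stands still between calls to the robot, and variables do not carry over. Pictures are saved under pics/ and viewed, at most 10 in all, crops included, and the job is handed in when it is done.

```bash
mkdir -p pics
python3 - <<'E'
from cell import bot
import cv2,numpy as np
print(bot.read_clock(),bot.read_tool_rot())
for c in("top","scene"):
    im=bot.camera(c); cv2.imwrite(f"pics/{c}.png",im[:,:,::-1])
    k=bot.calibration(c); print(c,np.round(k["mtx"],1).tolist(),np.round(k["extrinsics"],4).tolist())
    for t in("slicer","catch_top","push_face","lid_knob","box"):
        print(t,[(np.round(d["bbox"],1).tolist(),round(d["confidence"],2)) for d in bot.search_frame(c,t)[:2]])
print(bot.read_clock())
E
```

```text
0.0 [-2.74166122e-04  1.84829075e-01  9.82770304e-01 -8.17349310e-04]
top [[509.3, 0.0, 289.2], [0.0, 509.3, 217.8], [0.0, 0.0, 1.0]] [[-0.0273, -0.9996, -0.01, 0.214], [-0.9853, 0.0286, -0.1685, 0.5848], [0.1687, 0.0053, -0.9856, 1.5293], [0.0, 0.0, 0.0, 1.0]]
slicer [([262.6, 177.3, 122.5, 77.4], 0.58)]
catch_top [([336.8, 235.9, 14.7, 12.3], 0.61)]
push_face [([319.6, 179.6, 63.3, 76.6], 0.72), ([337.2, 237.0, 15.7, 12.9], 0.25)]
lid_knob []
box [([322.3, 182.3, 61.7, 72.4], 0.67)]
scene [[380.6, 0.0, 279.7], [0.0, 380.6, 209.7], [0.0, 0.0, 1.0]] [[0.6771, -0.7358, 0.0111, -0.2279], [-0.55, -0.5161, -0.6566, 0.4711], [0.4888, 0.4385, -0.7542, 0.6437], [0.0, 0.0, 0.0, 1.0]]
slicer [([255.6, 189.4, 154.1, 111.8], 0.68)]
catch_top [([304.2, 267.2, 29.4, 13.8], 0.95), ([335.0, 174.1, 29.2, 41.7], 0.21)]
push_face [([296.0, 210.0, 106.6, 87.6], 0.93), ([333.4, 174.6, 35.2, 42.1], 0.21)]
lid_knob [([319.1, 218.4, 74.9, 58.5], 0.87)]
box [([295.9, 211.3, 108.1, 86.4], 0.73)]
0.6
```

View pics/top.png

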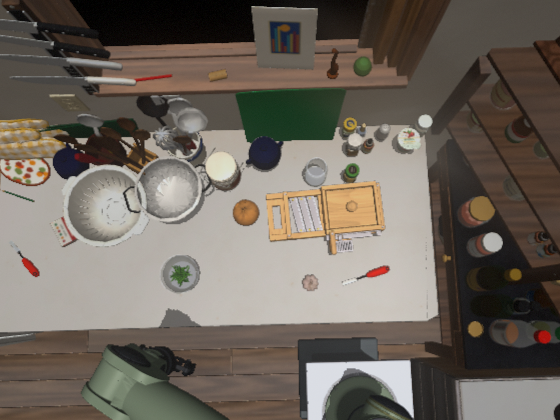

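View pics/scene.png

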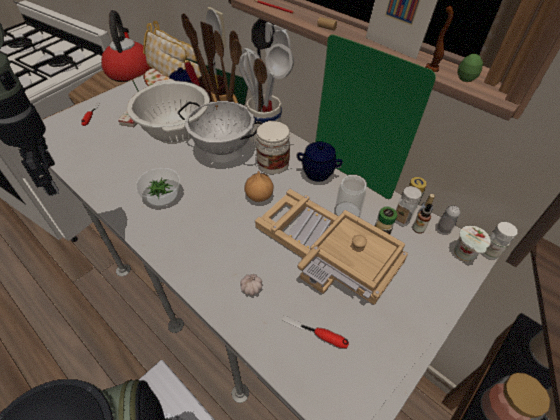

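The top view shows the slicer at about (265–385, 180–255). The box is parked on the right, and the catch is at about (345,246) beside the grip at (333,243). Slicer +y points image-left, which is world +y. Next I'll get a zoomed crop for yaw and a first estimate.

```bash
cat > h.py <<'E'
from cell import bot
import numpy as np, cv2
def back(c,px,z):
    k=bot.calibration(c); E=k["extrinsics"]; R,t=E[:3,:3],E[:3,3]
    o=-R.T@t; d=R.T@np.linalg.solve(k["mtx"],[px[0],px[1],1.]); return o+d*(z-o[2])/d[2]
def wback(px,z,pos,q):
    from scipy.spatial.transform import Rotation as Ro
    k=bot.calibration("wrist"); m=k["mtx"]; H=k["hand_eye"]
    a=np.array([(px[0]-m[0,2])/m[0,0],(px[1]-m[1,2])/m[1,1]]); r=np.hypot(*a)
    d=np.r_[a/r*np.sin(r),np.cos(r)]; Rw=Ro.from_quat([q[1],q[2],q[3],q[0]]).as_matrix()
    o=Rw@H[:3,3]+pos; d=Rw@H[:3,:3]@d; return o+d*(z-o[2])/d[2]
def quat(psi,flip=False):
    th=(np.pi/2+psi)/2+(np.pi/2 if flip else 0); return [0,np.cos(th),np.sin(th),0]
E
python3 - <<'E'
from h import *
print(back("top",(344.2,242),.062),back("scene",(318.9,274.1),.062))
for n,(x,y,w,h),c in (("top",(255,170,140,90),"top"),):
    im=cv2.imread("pics/top.png")[y:y+h,x:x+w]; cv2.imwrite("pics/crop.png",cv2.resize(im,None,fx=5.5,fy=5.5,interpolation=cv2.INTER_CUBIC))
p=back("top",(344,242),.062)
for f in(0,1): print(bot.solve_ik([p[0],p[1],.25],quat(0,f)))
E
```

```text
[0.50881192 0.03159365 0.062     ] [0.49481679 0.0275389  0.062     ]
[-0.08165881  0.2395196  -0.26279701  1.06847971  0.          1.48913751]
[-0.08165881  0.2395196  -0.26279701  1.06847971  0.         -1.65245514]
```

View pics/crop.png

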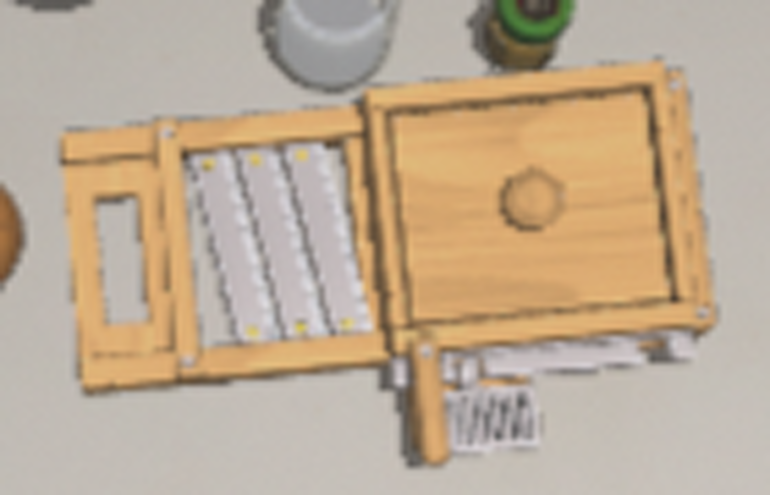

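The crop shows the thumb plate at crop (447–538, 390–445) and the grip bar at (412–447, 340–465). The box top corners are about (368,90), (660,65) and (390,350). The knob is at (532,198).

Run:
```python
from h import *
g=lambda x,y,z:back("top",(255+(x+.5)/5.5-.5,170+(y+.5)/5.5-.5),z)
e=lambda a,b:np.degrees(np.arctan2(*(b-a)[:2]*[-1,1]))
c=g(493,417,.062); kn=g(532,199,.09)
tl,tr,bl,br=g(368,92,.072),g(658,65,.072),g(390,348,.072),g(705,318,.072)
print("catch",c,"knob",kn,"face",g(447,420,.084))
# yaw: slicer +y dir = tr->tl
print(e(tr,tl),e(br,bl),e(g(83,388,.02),bl), np.linalg.norm(tr-tl),np.linalg.norm(tl-bl))
a=tl-bl; print("xdir",np.degrees(np.arctan2(a[1],a[0])))
psi=np.radians(5)
psi=np.arctan2(-(tl-tr)[0],(tl-tr)[1])
q=quat(psi); bot.move_pose([c[0]-.03,c[1]-.0,.22],q)
bot.set_gripper(0)
pos,qq=bot.read_position(),bot.read_tool_rot(); im=bot.camera("wrist")
cv2.imwrite("pics/w1.png",im[:,:,::-1]); np.save("w1.npy",np.r_[pos,qq]); print(pos,qq,bot.read_clock())
for t in("catch_top","push_face","lid_knob"):
    print(t,[(np.round(d["bbox"],1).tolist(),round(d["confidence"],2)) for d in bot.search_frame("wrist",t)[:2]])
```

```text
catch [0.49836208 0.03198641 0.062     ] knob [0.61530022 0.0078641  0.09      ] face [0.49495006 0.05939175 0.084     ]
3.752026958613205 3.843487249415465 -176.42204707809884 0.16382019101164105 0.14559723256074084
xdir 2.6133353966740627
[0.46837173 0.03197041 0.22000068] [-3.36391644e-06  6.83602328e-01  7.29854682e-01  1.31685763e-05] 3.4
catch_top [([290.3, 172.1, 53.4, 53.5], 0.73), ([284.0, 143.2, 203.2, 162.4], 0.46)]
push_face [([284.6, 140.6, 203.3, 167.7], 0.63)]
lid_knob [([357.0, 153.6, 112.3, 138.6], 0.89)]
```

View pics/w1.png

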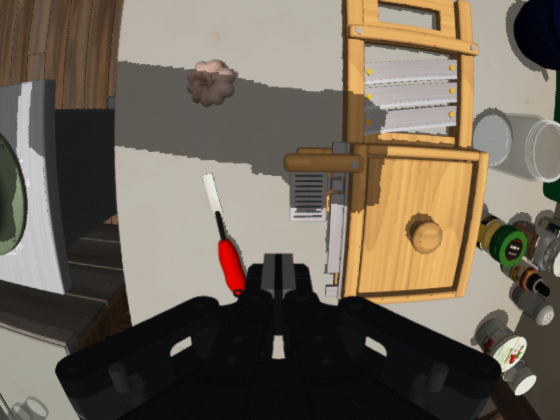

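The wrist view shows the plate at (291–327, 171–220), with its back edge at row ~220. The grip bar spans (285–362, 152–171), and the knob is at (427,236).

Run:
```python
from h import *
w=np.load("w1.npy"); f=lambda x,y,z:wback((x,y),z,w[:3],w[3:])
for n,p in dict(platebl=(291,221,.062),platebr=(327,220,.062),gripend=(286,170,.084),gripin=(345,170,.084),boxTL=(358,150,.072),boxBL=(348,299,.072),boxTR=(486,152,.072),knob=(428,233,.096)).items(): print(n,np.round(f(*p),4))
```

```text
platebl [0.4826 0.0073 0.062 ]
platebr [0.5178 0.0106 0.062 ]
gripend [0.4734 0.0604 0.084 ]
gripin [0.5251 0.0643 0.084 ]
boxTL [0.538 0.082 0.072]
boxBL [ 0.5493 -0.0723  0.072 ]
boxTR [0.6792 0.097  0.072 ]
knob [0.611  0.0143 0.096 ]
```

Both views agree within 3 mm: catch_top ≈ (0.498, 0.034), yaw ≈ 4.3°, face 26 mm ahead, plate width 35 mm. Now press and start the push.

```bash
cat >> h.py <<'E'
psi=np.radians(4.3); C=np.array([.498,.0337]); Y=np.array([-np.sin(psi),np.cos(psi)])
P=lambda s,z:[*(C+Y*s),z]
def st(n): print(n,np.round(bot.read_position(),4),np.round(bot.read_ft_force(),1),bot.read_clock())
E
python3 - <<'E'
from h import *
bot.move_pose(P(.004,.10),quat(psi)); st("above")
bot.move_linear(P(.004,.068),.06); st("near")
print(bot.move_linear(P(.004,.0515),.02,until_force=11)); st("pressed")
print(bot.move_linear(P(.036,.0515),.03,until_force=18)); st("pushed")
cv2.imwrite("pics/w2.png",bot.camera("wrist")[:,:,::-1])
E
```

```text
above [0.4975 0.0377 0.1003] [-0.2 -0.7  0.8] 4.1083
near [0.4976 0.0377 0.0679] [ 0.3 -0.7 -0.5] 4.7917
False
pressed [0.498  0.0377 0.0517] [-1.7  0.4  6.2] 5.7667
False
pushed [0.4967 0.0677 0.052 ] [ 0.1 -5.5  6.1] 6.9833
```

View pics/w2.png

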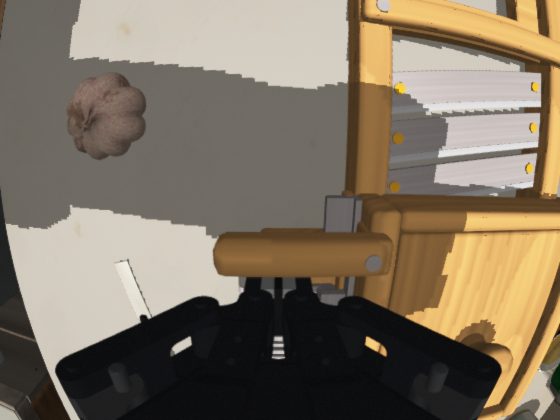

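The fingers are against the grip bar at (215–390, 232–276) with the catch still down. The force is a steady 5.5 N, so the box is sliding. Next I'll push on to the end and ease up once past the plate.

Run:
```python
from h import *
print(bot.move_linear(P(.060,.054),.05,until_force=18)); st("a")
print(bot.move_linear(P(.085,.066),.05,until_force=18)); st("b")
print(bot.move_linear(P(.135,.067),.04,until_force=14)); st("end")
cv2.imwrite("pics/s3.png",cv2.resize(bot.camera("scene")[150:310,230:430,::-1],None,fx=3.5,fy=3.5))
```

```text
False
a [0.4939 0.0932 0.0539] [ 2.6 -3.4 -2.5] 7.6667
False
b [0.4909 0.1187 0.0658] [-1.4 -3.1 -1. ] 8.375
True
end [0.4889 0.1521 0.0662] [ 0.6 -1.7  1.9] 9.2583
```

View pics/s3.png

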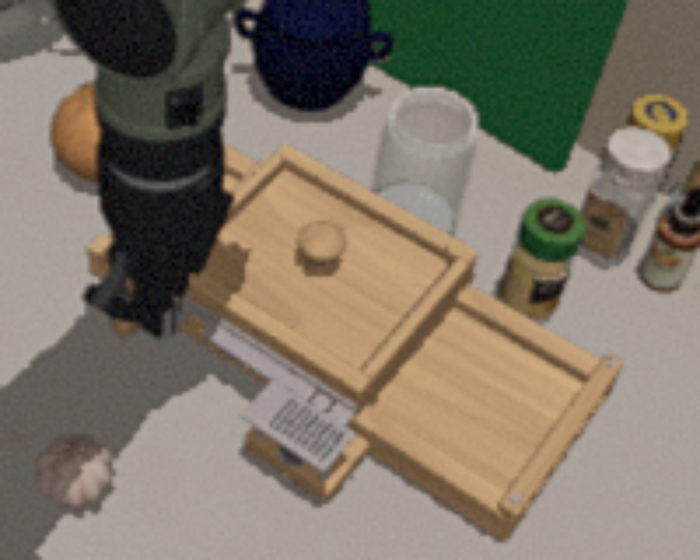

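The box is now at the far end over the blades. The catch plate at crop (300,425) is in the open and the lid is seated. I'll push once more to be sure it's at the end, then back off and check.

Run:
```python
from h import *
print(bot.move_linear(P(.135,.067),.03,until_force=15)); st("end2")
bot.wait(.3); p=bot.read_position()
s=(p[:2]-C)@Y
bot.move_linear(P(s-.02,.067),.08); bot.move_linear(P(s-.02,.22),.15); bot.move_pose(P(-.02,.22),quat(psi)); st("off")
pos,qq=bot.read_position(),bot.read_tool_rot()
im=bot.camera("wrist"); cv2.imwrite("pics/w4.png",im[:,:,::-1]); np.save("w4.npy",np.r_[pos,qq])
cv2.imwrite("pics/s4.png",cv2.resize(bot.camera("scene")[150:310,230:430,::-1],None,fx=3.5,fy=3.5)); st("")
```

```text
True
end2 [0.4883 0.1519 0.0657] [ 0.3 -0.9  1.1] 9.6167
off [0.499  0.0131 0.2192] [-0.1  0.2  0.4] 12.0333
 [0.4991 0.0143 0.2195] [-0.6 -0.1 -0.3] 12.1333
```

View pics/w4.png

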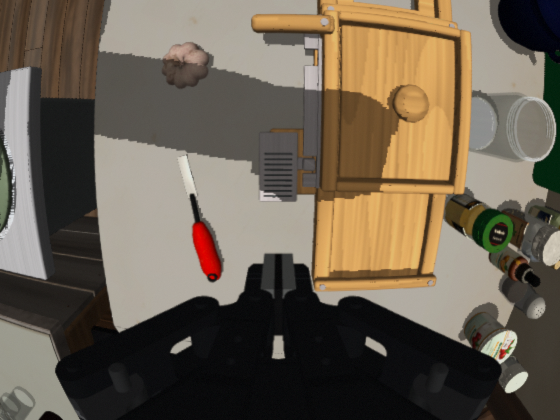

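View pics/s4.png

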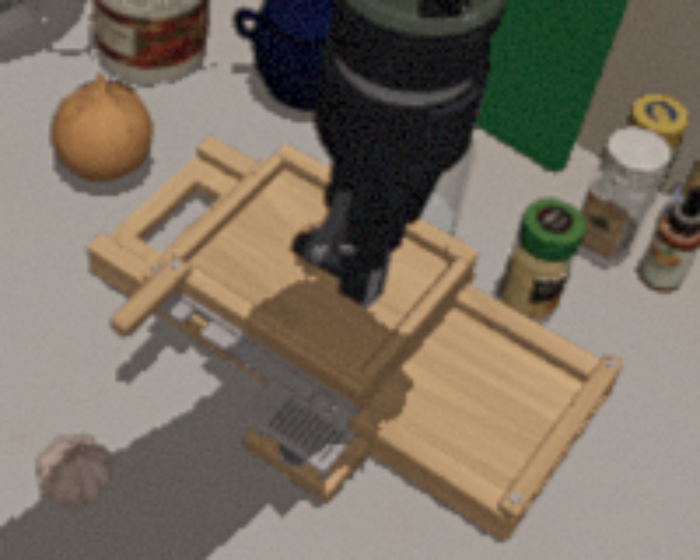

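The wrist view shows the nose at (310,165) sitting in the runner's rear notch, the knob at (411,103) in place, and garlic and peeler unmoved. The scene view shows the blades covered. I'll move the arm clear and check the catch height against the first picture by template matching (7 mm ≈ 2 px).

Run:
```python
from h import *
bot.move_pose([.2,.512,.231],[0,.18483,.98277,0]); bot.wait(.2)
im=bot.camera("scene")[:,:,::-1]; cv2.imwrite("pics/s5.png",im)
a=cv2.imread("pics/scene.png")
E=bot.calibration("scene"); 
for z in(.062,.055):
    v=E["extrinsics"]@[.498,.022,z,1]; print(z,(E["mtx"]@(v[:3]/v[2]))[:2])
U=4; A,B=[cv2.resize(i,None,fx=U,fy=U,interpolation=cv2.INTER_CUBIC) for i in(a,im.copy())]
for n,(x,y,w,h) in dict(plate=(306,264,23,16),rightend=(374,276,16,14)).items():
    T=A[y*U:(y+h)*U,x*U:(x+w)*U]; m=cv2.matchTemplate(B[(y-8)*U:(y+h+8)*U,(x-8)*U:(x+w+8)*U],T,cv2.TM_CCOEFF_NORMED)
    _,v,_,l=cv2.minMaxLoc(m); print(n,v,np.array(l)/U-8)
cv2.imwrite("pics/cmp.png",np.hstack([cv2.resize(i[240:310,280:350],None,fx=5.5,fy=5.5,interpolation=cv2.INTER_CUBIC) for i in(a,im)]))
st("")
```

```text
0.062 [321.72994363 274.66216933]
0.055 [321.43602236 276.30606603]
plate 0.9106976985931396 [0. 0.]
rightend 0.6550281047821045 [7.5  3.25]
 [0.2006 0.5117 0.231 ] [-0.1 -0.5  0.6] 14.475
```

View pics/cmp.png

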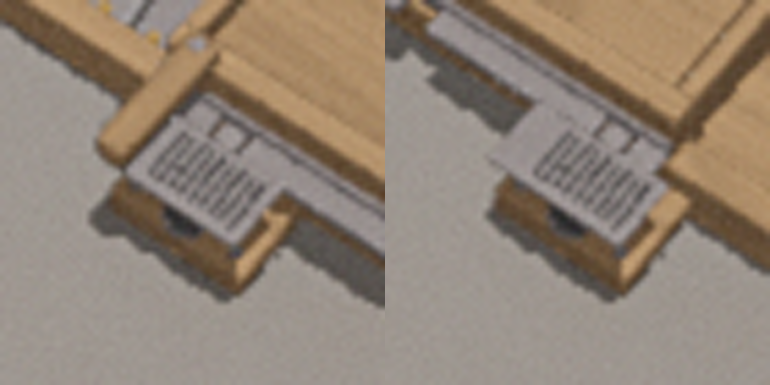

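The plate shows zero shift from its original raised position, at crop (200,180) before and (580,180) after. The catch is up and the nose is in the rear notch, so the box is locked.

```bash
python3 -c "
from cell import bot
print(bot.close_job())"
```

```text
the job is handed in; nothing more can be done
None
```

The box is over the blades and locked with the catch sprung up; the lid is still seated, I saw nothing around the slicer moved, and the job was handed in at about 14.5 s of the allowed 32 s.

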